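Lock the tub stop into the counter channel

ROBOT

A 6-joint arm with a two-finger parallel gripper is mounted at the origin on the work surface. World frame = base frame: x ahead of the robot, y to its left, z up, the work surface at z = 0. Lengths are in m, angles in rad, forces in N, time in s.
With the tool pointing down it reaches from about 0.3 to 0.775 m from the base axis. Payload 14.6 kg.
Tool frame: the origin (TCP) lies at the very end of the fingers, on their centre line; the grasp point (between the pads) lies 19 mm behind it; y points along the fingers, x is the direction in which the jaws open and shut, and the axes are right-handed (so a half turn about y gives the same grasp; the last joint's range is limited). The gripper opens to 94 mm and grips with 3 to 60 N. Pads are 16 mm wide; open, the fingers measure 119 mm over their backs; the gripper's body (75 mm by 177 mm) begins 78 mm behind the grasp point.
Start: joints at [-1.295, 0.3, 1.521, -0, 1.321, -0.067], TCP at [0.185, -0.518, 0.205] pointing down, gripper open.
Joint ranges: [-3.03, 3.03], [-0.79, 2.21], [0.23, 2.52], [-1.04, 4.18], [0, 3.07], [-2.55, 2.55]. Speed limits (rad/s): [2.22, 2.22, 2.57, 3.14, 3.14, 3.14].

INTERFACE

Orientations are given as [roll, pitch, yaw] about the fixed x, y, z axes, in that order (R = Rz(yaw) Ry(pitch) Rx(roll)).
In Python, from station import get_obs, cams, hand_in gives the robot as it stands. The module is installed in compiled form; this text tells all that it offers.
- The arm moves only by the tool step_arm, never from a script. Its argument "plan" is a list of rows, each an object with "grip": the closure, from -1 (fully open) to 1 (shut), so that 0 is half open; "slide": the shift along the tool's x, y, z in m, a list of three; "spin": the turn about the tool's y in degrees. A call has 1 to 20 rows; each row shifts and turns the commanded pose from where the row before left it, along the tool's axes as they then stand; what a row does not reach is not made up. A row lasts 1/12 s, in which the tool goes at most 41.7 mm and 7.16 degrees, less where a joint would pass 70% of its speed; a pose out of reach is approached as far as the arm can. A call is refused whole if a number of a shift passes 0.0417 or a number of a turn 7.16, either way. A call with a gripper value outside its range is refused whole. The fingers move at their own pace and stop on an object; "force" is the grip in N (left out, the last holds). Time passes only in rows, so rows that do not move let the fingers close. It gives the time, the measured TCP pose, the force and the opening at its end, in the units of the state.
- get_obs(): the state, without advancing time (a new reading comes with each control period).
- cams.camera(name): name is "scene" or "side" or "wrist"; returns the picture (384x512x3 uint8, blue, green, red); there is no depth.
- cams.calibration(name): a dict with "K" (3x3 intrinsics, pixels), "T" (4x4, takes a point from camera to world coordinates). Camera axes: x right, y up, looking along -z (the intrinsics and any distortion apply to the point x, -y, -z); pixel columns grow to the right and rows downward; lengths in m; the calibration is good to about 2 mm. A picture is of the moment at which its call begins: read the wrist's pose just before it. calibration takes no time and is no camera call; for the wrist camera it gives the pose at the moment of the call.
- hand_in(): hands the job in, once; it reports no verdict.
The state is a dict: "time_s": time; "qpos": joint angles; "joint_vel": joint speeds; "tau": joint torques, N m; "ee_pos": TCP position; "eef_rot": TCP orientation; "force": force on the tool from outside, world axes, zero at the start; "moment": the same for the moment, N m; "grip_width": finger opening in m.
Only numpy, scipy, OpenCV 4.12 (cv2) and the standard library are available. Lean on these libraries where they do the work, as an engineer would, in place of code of your own. Each camera call takes 0.05 s, during which the arm holds its last target.

TASK

Fit the tub stop with the straight bar foot into the slotted steel channel on the marble counter: drop its foot through the slot, down onto the channel's floor, then twist it a quarter turn either way so that the foot lies crosswise under both lips and locks, and let go with the stop standing upright. It may sit anywhere along the slot. Leave the round-footed stop and the lidded tub where they are.

Things in the scene. Friction and masses are not known exactly. Their poses are not given: they have to be found in the camera images.
- bar_stop: Stop to fit, loose, upright, 75 mm tall, under 0.4 kg: flat steel bar foot 60 mm long (x) by 20 wide (y) by 10 thick, round neck 18 mm across, then from 35 to 75 mm height a black grip block 34 mm (x) by 26 mm (y); the foot shows 13 mm beyond it at each end. Origin: centre of the foot's underside; x along the foot, z up. Any yaw; it may have changed places with the round-footed stop.
- rail: Steel channel fixed on the counter, 210 mm long (x), 84 wide (y), 28 high, closed ends, a 4 mm high bolt head near each. Slot in the middle of its top: 130 mm long (x), 34 wide (y). Lips 6 mm thick, underside 22 mm high; cavity below 78 mm wide, floor 3 mm high: the bar foot enters only lengthwise, then turns freely. Origin: centre of the underside; x along the slot, z up. Place and yaw vary.
- round_stop: Look-alike bystander, to be left alone: same height, neck and grip block, but a round steel foot 56 mm in diameter, 10 mm thick, too wide for the slot. Loose. Origin: centre of the foot's underside, z up.
- tub: Bystander, to be left alone: clear food tub with a white lid, 158 by 108 mm, 66 mm high, loose on the counter. Origin: centre of the underside, z up.
Things that resemble listed ones, but are neither listed nor needed, are in the scene too. Several things look just like the rail: the one meant starts farthest from the robot's base.

How it is judged:
By the outcome, as a careful person would: the job done as asked, in the order asked, and still so for the second after the job is handed in, with the robot touching nothing.
It also fails if it takes over 38 s, if anything falls off the work surface, if the arm or the gripper's body presses on something with over 40 N, if the wrist force passes 120 N, or if a joint passes its speed limit or range.

## Working session

There is one attempt and no reset: what is moved stays moved. The work goes in short steps, Python scripts to look and compute and a tool call to move; the robot and the scene stay as the last step left them, time stands still between calls to the robot, and variables do not carry over. Pictures are saved under pics/ and viewed, and the job is handed in when it is done.

Besides the shell and the picture viewer there is one more tool, called after "Call:" in YAML: its name, and indented under it one key for each argument. step_arm: Moves the arm, as the interface text tells. Its arguments: {"type":"object","properties":{"plan":{"type":"array","items":{"type":"object","properties":{"grip":{"type":"number"},"slide":{"type":"array","items":{"type":"number"}},"spin":{"type":"number"}}}},"force":{"type":"number"}},"required":["plan"]}

```bash
mkdir -p pics; ls; python3 - <<'E'
from station import get_obs,cams
import cv2,pickle,numpy as np
np.set_printoptions(precision=4,suppress=True)
print(get_obs())
d={}
for n in("scene","side","wrist"):
    c=cams.calibration(n);im=cams.camera(n);cv2.imwrite(f"pics/{n}0.png",im)
    d[n]=c;print(n,{k:np.array(v) for k,v in c.items()})
pickle.dump(d,open("cal0.pkl","wb"))
E
```

```text
pics
{'time_s': 0.0, 'qpos': array([-1.2946,  0.3005,  1.5216,  0.    ,  1.3207, -0.0666]), 'joint_vel': array([-0.0004, -0.0018,  0.0013, -0.0017,  0.0001, -0.0012]), 'tau': array([  0.0011, -53.1812, -35.2736,   0.0709,   0.0244,  -0.0001]), 'ee_pos': array([ 0.1848, -0.5177,  0.2049]), 'eef_rot': array([-1.5707,  0.0011, -1.228 ]), 'force': array([0.212 , 0.0863, 0.1607]), 'moment': array([ 0.0319, -0.0231, -0.0346]), 'grip_width': 0.09357248980847196}
scene {'K': array([[446.171 ,   0.    , 260.2407],
       [  0.    , 446.171 , 188.7117],
       [  0.    ,   0.    ,   1.    ]]), 'T': array([[-0.2241, -0.573 ,  0.7883,  1.4449],
       [ 0.9744, -0.1163,  0.1925,  0.3277],
       [-0.0186,  0.8112,  0.5844,  0.7801],
       [ 0.    ,  0.    ,  0.    ,  1.    ]])}
side {'K': array([[386.2134,   0.    , 259.1321],
       [  0.    , 386.2134, 192.1297],
       [  0.    ,   0.    ,   1.    ]]), 'T': array([[-0.9873,  0.1122, -0.1121,  0.3438],
       [-0.1572, -0.599 ,  0.7852,  0.8717],
       [ 0.021 ,  0.7929,  0.609 ,  0.6637],
       [ 0.    ,  0.    ,  0.    ,  1.    ]])}
wrist {'K': array([[292.372 ,   0.    , 257.6375],
       [  0.    , 292.372 , 188.2587],
       [  0.    ,   0.    ,   1.    ]]), 'T': array([[ 0.3363,  0.909 ,  0.2463,  0.2557],
       [-0.9418,  0.325 ,  0.0862, -0.4921],
       [-0.0017, -0.2609,  0.9654,  0.3858],
       [ 0.    ,  0.    ,  0.    ,  1.    ]])}
```

View pics/scene0.png

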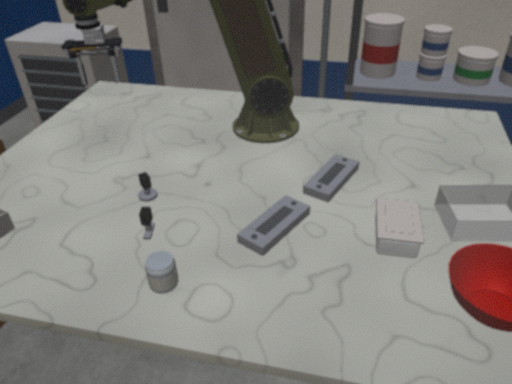

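View pics/side0.png

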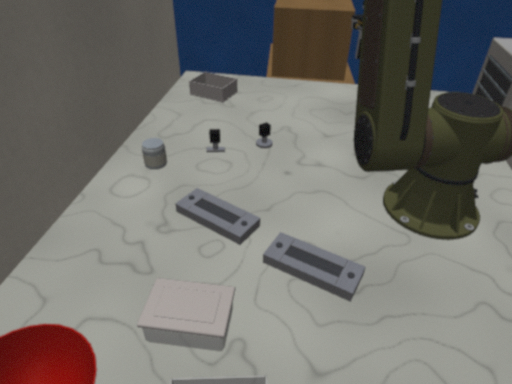

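View pics/wrist0.png

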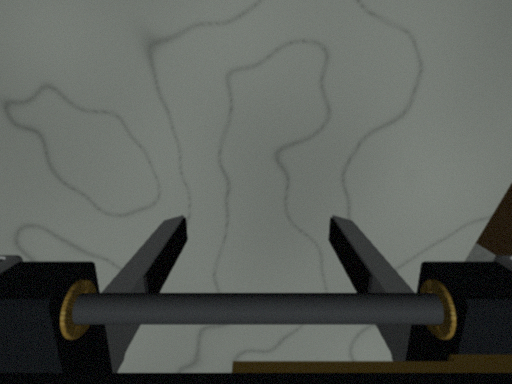

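Scene: the bar-footed stop is at about (147,220), the round one at (146,187), the far rail at (275,223) and a near look-alike rail at (331,177). In the side view the bar stop is at (215,140) and the far rail at (218,214). I'll zoom in to measure.

```bash
cat > h.py <<'E'
import numpy as np,cv2
np.set_printoptions(precision=4,suppress=True)
def ray(c,px,z):
    K=np.array(c["K"]);T=np.array(c["T"]);px=np.atleast_2d(np.array(px,float))
    d=np.c_[(px[:,0]-K[0,2])/K[0,0],-(px[:,1]-K[1,2])/K[1,1],-np.ones(len(px))]@T[:3,:3].T
    o=T[:3,3];return o+d*((z-o[2])/d[:,2])[:,None]
def proj(c,P):
    K=np.array(c["K"]);T=np.array(c["T"]);p=(np.atleast_2d(P)-T[:3,3])@T[:3,:3]
    return np.c_[K[0,0]*p[:,0]/-p[:,2]+K[0,2],K[1,1]*-p[:,1]/-p[:,2]+K[1,2]]
E
python3 - <<'E'
from h import *;import pickle
d=pickle.load(open("cal0.pkl","rb"))
def crop(n,x0,y0,w,h,s):
    return cv2.resize(cv2.imread(f"pics/{n}0.png")[y0:y0+h,x0:x0+w],None,fx=s,fy=s,interpolation=cv2.INTER_CUBIC)
a=crop("scene",125,165,50,75,4);b=crop("scene",230,185,90,75,4)
c=crop("side",200,115,80,50,4);e=crop("side",165,180,100,70,4)
H=300
f=lambda *I:np.hstack([cv2.copyMakeBorder(i,0,H-i.shape[0],0,5,0) for i in I])
r1=f(a,b);r2=f(c,e)
w=max(r1.shape[1],r2.shape[1])
cv2.imwrite("pics/crop.png",np.vstack([cv2.copyMakeBorder(r,0,0,0,w-r.shape[1],0) for r in(r1,r2)]))
for n in("scene","side"):
    im=cv2.imread(f"pics/{n}0.png");g=cv2.cvtColor(im,cv2.COLOR_BGR2GRAY)
    x,y=(275,222) if n=="scene" else (218,211)
    print(n,im[y-2:y+3,x],g[y-40:y+41:4,x])
E
```

```text
scene [[83 77 77]
 [78 77 74]
 [82 80 78]
 [78 78 75]
 [84 81 80]] [165 164 162 162 161 150 125 123  83  76  80 100 122 126  76  75 154 160
 159 162 152]
side [[68 64 62]
 [68 63 62]
 [67 63 61]
 [68 62 62]
 [67 63 61]] [160 161 160 156 158 155 144 121 119  68  63  66 119 116  68  67 153 149
 157 160 149]
```

View pics/crop.png

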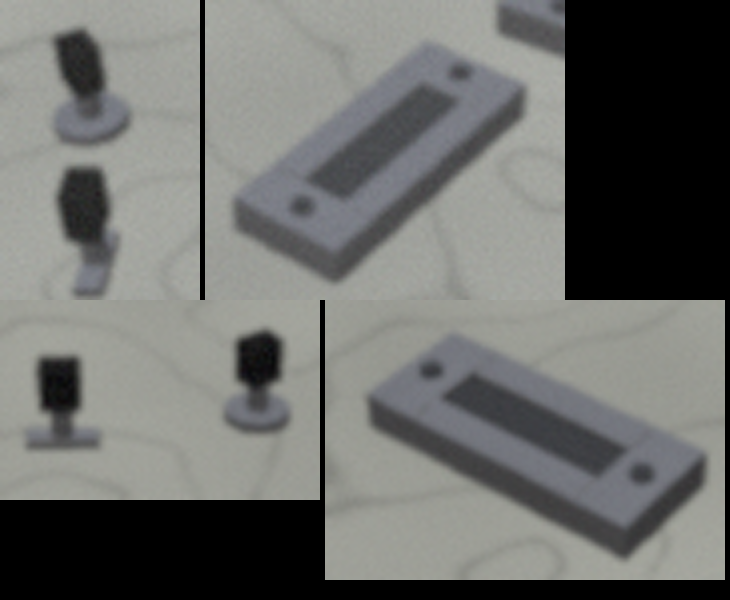

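```bash
python3 - <<'E'
from h import *;import pickle
d=pickle.load(open("cal0.pkl","rb"))
for n,(x,y) in {"scene":(275,222),"side":(218,211)}.items():
    c=d[n];im=cv2.imread(f"pics/{n}0.png")
    # upsample for sub-pixel contours
    S=4;big=cv2.GaussianBlur(cv2.resize(im,None,fx=S,fy=S,interpolation=cv2.INTER_CUBIC),(5,5),0)
    g=cv2.cvtColor(big,cv2.COLOR_BGR2GRAY)
    def rect(m,seed,z,fill=False):
        cs,_=cv2.findContours(m,cv2.RETR_EXTERNAL,cv2.CHAIN_APPROX_NONE)
        cc=[q for q in cs if cv2.pointPolygonTest(q,(seed[0]*S,seed[1]*S),False)>0]
        q=max(cc,key=cv2.contourArea)[:,0].astype(float)
        px=(q+.5)/S-.5
        P=ray(c,px,z)[:,:2]
        r=cv2.minAreaRect((P*1000).astype(np.float32))
        return r,px
    top=((g>100)&(g<137)).astype(np.uint8)*255
    slot=(g<97).astype(np.uint8)*255
    if n=="scene": slot=(g<102).astype(np.uint8)*255
    print(n,"top",rect(top,(x,y),.028)[0]); print(n,"slot",rect(slot,(x,y),.028)[0])
    bx=(147,215) if n=="scene" else (215,135)
    blk=(g<62).astype(np.uint8)*255
    r,px=rect(blk,bx,.055); m=cv2.moments((px*10).astype(np.int32).reshape(-1,1,2)); cen=np.array([m["m10"],m["m01"]])/m["m00"]/10
    print("block cen",cen,px.min(0),px.max(0),ray(c,cen,.055))
    print("proj test rail",[])
E
```

```text
scene top ((572.5052490234375, 151.22366333007812), (104.01931762695312, 231.6839599609375), 64.42037963867188)
scene slot ((557.6240844726562, 147.5920867919922), (34.439109802246094, 127.89668273925781), 64.25663757324219)
block cen [145.494  216.1204] [139.875 207.625] [150.875 225.375] [[ 0.6438 -0.1745  0.055 ]]
proj test rail []
side top ((552.4707641601562, 160.16241455078125), (109.75128173828125, 230.00135803222656), 64.58889770507812)
side slot ((555.3079833984375, 146.60911560058594), (34.8050422668457, 131.38687133789062), 64.38089752197266)
block cen [214.3964 136.0908] [209.875 129.625] [218.875 143.875] [[ 0.6415 -0.1753  0.055 ]]
proj test rail []
```

```bash
python3 - <<'E'
from h import *;import pickle
d=pickle.load(open("cal0.pkl","rb"))
p=ray(d["side"],[(206.5,149),(225,149)],.007);print(p,np.degrees(np.arctan2(*(p[1]-p[0])[1::-1])),np.linalg.norm(p[1]-p[0]),p.mean(0))
p=ray(d["scene"],[(146.3,236),(152.8,224.5)],.007);print(p,np.degrees(np.arctan2(*(p[1]-p[0])[1::-1])),np.linalg.norm(p[1]-p[0]),p.mean(0))
# rail ends check
for n,q in(("scene",[(250,240),(302,205)]),("side",[(187,203),(250,228)])):
    p=ray(d[n],q,.028);print(p,np.degrees(np.arctan2(*(p[1]-p[0])[1::-1])))
E
```

```text
[[ 0.669  -0.1705  0.007 ]
 [ 0.6102 -0.182   0.007 ]] -168.96833000825788 0.05993855443973935 [ 0.6396 -0.1763  0.007 ]
[[ 0.6663 -0.1706  0.007 ]
 [ 0.6198 -0.1731  0.007 ]] -176.89834652264355 0.04659920105730292 [ 0.6431 -0.1719  0.007 ]
[[0.6483 0.1039 0.028 ]
 [0.482  0.2092 0.028 ]] 147.6794525813291
[[0.6374 0.1323 0.028 ]
 [0.4602 0.1963 0.028 ]] 160.12241261239348
```

Call:
step_arm:
  plan:
    - {"grip":-1,"slide":[-0.006,0,0.016],"spin":0}
    - {"grip":-1,"slide":[-0.013,0,0.034],"spin":0}
    - {"grip":-1,"slide":[-0.0133,0,0.0347],"spin":0}
    - {"grip":-1,"slide":[-0.0133,0,0.0347],"spin":0}
    - {"grip":-1,"slide":[-0.0133,0,0.0347],"spin":0}
    - {"grip":-1,"slide":[-0.0133,0,0.0347],"spin":0}
    - {"grip":-1,"slide":[-0.0133,0,0.0347],"spin":0}
    - {"grip":-1,"slide":[-0.0133,0,0.0347],"spin":0}
    - {"grip":-1,"slide":[-0.0133,0,0.0347],"spin":0}
    - {"grip":-1,"slide":[-0.0133,0,0.0347],"spin":0}
    - {"grip":-1,"slide":[-0.0133,0,0.0347],"spin":0}
    - {"grip":-1,"slide":[-0.0133,0,0.0347],"spin":0}
    - {"grip":-1,"slide":[-0.0133,0,0.0347],"spin":0}
    - {"grip":-1,"slide":[-0.0133,0,0.0347],"spin":0}
    - {"grip":-1,"slide":[-0.0133,0,0.0347],"spin":0}
    - {"grip":-1,"slide":[0,0,0],"spin":6.3}
    - {"grip":-1,"slide":[0,0,0],"spin":6.3}
    - {"grip":-1,"slide":[0,0,0],"spin":0}
    - {"grip":-1,"slide":[0,0,0],"spin":0}

```text
time_s: 1.73
ee_pos: [0.5922, -0.1688, 0.2052]
eef_rot: [-1.571, 0.0, -1.445]
force: [-0.6, -1.1, 0.7]
grip_width: 0.0939
```

```bash
python3 - <<'E'
from station import get_obs,cams
from h import *;import pickle
c=cams.calibration("wrist");im=cams.camera("wrist");cv2.imwrite("pics/w1.png",im);pickle.dump(c,open("w1.pkl","wb"))
o=get_obs();print(o["ee_pos"],o["eef_rot"],o["qpos"],o["time_s"])
E
```

```text
[ 0.5921 -0.169   0.2053] [-1.5711  0.0001 -1.4444] [-0.3375  0.4483  1.3191 -0.      1.3745  1.1068] 1.7833
```

View pics/w1.png

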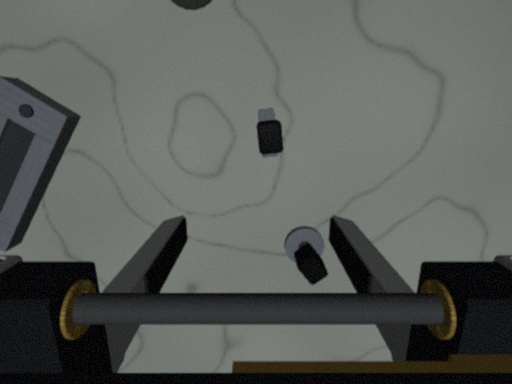

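The wrist view shows the bar stop with its block top at (270,137) and foot ends at about (266,110) and (271,156). The round stop is at (306,255).

```bash
python3 - <<'E'
from h import *;import pickle
c=pickle.load(open("w1.pkl","rb"));im=cv2.imread("pics/w1.png")
x0,y0=240,95
cv2.imwrite("pics/w1c.png",cv2.resize(im[95:170,240:300],None,fx=8,fy=8,interpolation=cv2.INTER_CUBIC))
S=4;g=cv2.cvtColor(cv2.resize(im,None,fx=S,fy=S,interpolation=cv2.INTER_CUBIC),cv2.COLOR_BGR2GRAY)
m=(g<45).astype(np.uint8)
cs,_=cv2.findContours(m,cv2.RETR_EXTERNAL,cv2.CHAIN_APPROX_NONE)
q=[k for k in cs if cv2.pointPolygonTest(k,(270*S,137*S),False)>0][0][:,0]
P=ray(c,(q+.5)/S-.5,.075)[:,:2]*1000
print(cv2.minAreaRect(P.astype(np.float32)),np.median(g))
for (n,z) in(("top",.075),("bot",.035)): print(n,ray(c,[(270.5,138)],z))
E
```

```text
((640.6188354492188, -174.7345428466797), (34.495967864990234, 24.511333465576172), 13.262733459472656) 115.0
top [[ 0.6394 -0.1758  0.075 ]]
bot [[ 0.6359 -0.178   0.035 ]]
```

View pics/w1c.png

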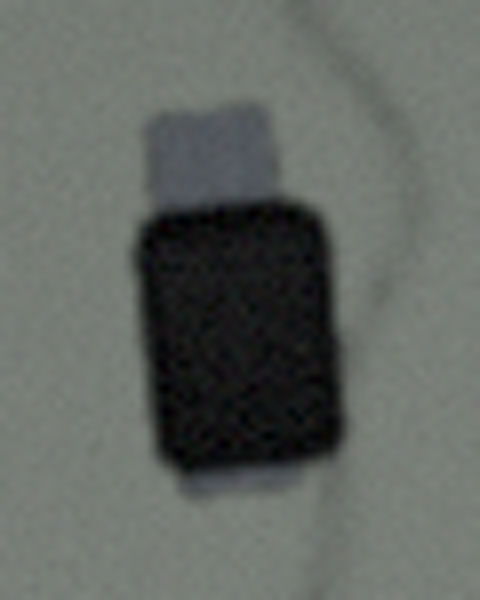

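Call:
step_arm:
  plan:
    - {"grip":-1,"slide":[0,0,0],"spin":-5.8}
    - {"grip":-1,"slide":[0.0083,0,0.023],"spin":0}
    - {"grip":-1,"slide":[0.0082,0,0.023],"spin":0}
    - {"grip":-1,"slide":[0,0.02,0],"spin":0}
    - {"grip":-1,"slide":[0,0.03,0],"spin":0}
    - {"grip":-1,"slide":[0,0.03,0],"spin":0}
    - {"grip":-1,"slide":[0,0,0],"spin":0}
    - {"grip":-1,"slide":[0,0,0],"spin":0}

```text
time_s: 2.45
ee_pos: [0.6402, -0.1749, 0.125]
eef_rot: [-1.573, 0.001, -1.345]
force: [-0.5, 0.2, 0.9]
grip_width: 0.0942
```

```bash
python3 - <<'E'
from station import get_obs,cams
from h import *;import pickle
c=cams.calibration("wrist");ims=[cams.camera(n) for n in("wrist","scene","side")]
cv2.imwrite("pics/w2.png",ims[0]);pickle.dump(c,open("w2.pkl","wb"))
f=lambda i:cv2.resize(i,None,fx=3,fy=3)
cv2.imwrite("pics/s2.png",np.hstack([f(ims[1][110:260,90:220]),f(ims[2][70:220,160:290])]))
o=get_obs();print(o["ee_pos"],o["eef_rot"],o["qpos"],o["time_s"])
E
```

```text
[ 0.6417 -0.1752  0.1281] [-1.5678 -0.0018 -1.3461] [-0.3216  0.6196  1.2428  0.      1.2757  1.0245] 2.6
```

View pics/w2.png

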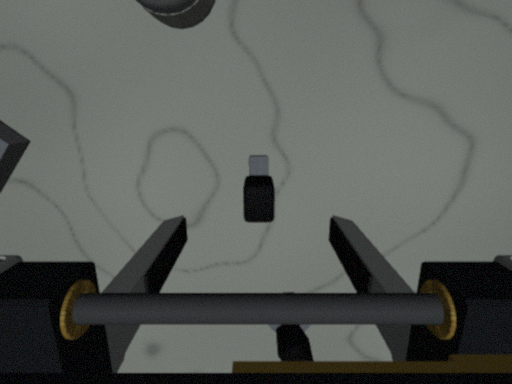

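View pics/s2.png

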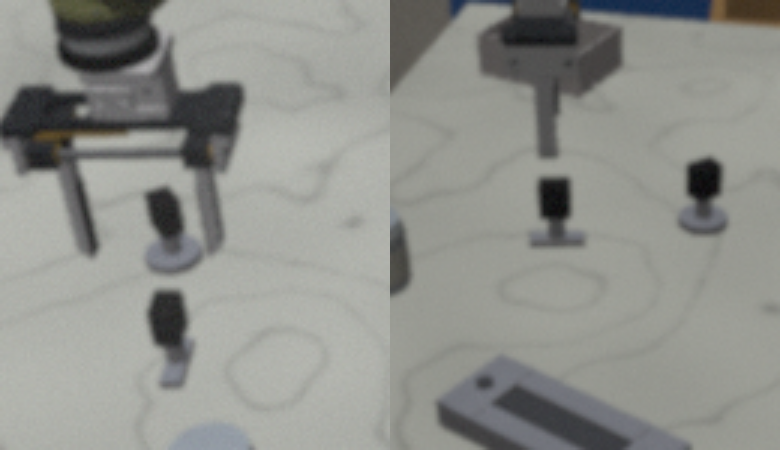

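The stop sits centred between the jaws at (258,198) with its foot aligned, so I'll descend and grip.

Call:
step_arm:
  plan:
    - {"grip":-1,"slide":[0,0.025,0],"spin":0}
    - {"grip":-1,"slide":[0,0.025,0],"spin":0}
    - {"grip":-1,"slide":[0,0.022,0],"spin":0}
    - {"grip":-1,"slide":[0,0.014,0],"spin":0}
    - {"grip":-1,"slide":[0,0,0],"spin":0}
    - {"grip":1,"slide":[0,0,0],"spin":0}
    - {"grip":1,"slide":[0,0,0],"spin":0}
    - {"grip":1,"slide":[0,0,0],"spin":0}
    - {"grip":1,"slide":[0,0,0],"spin":0}
    - {"grip":1,"slide":[0,0,0],"spin":0}
    - {"grip":1,"slide":[0,0,0],"spin":0}
    - {"grip":1,"slide":[0,0,0],"spin":0}
    - {"grip":1,"slide":[0,0,0],"spin":0}
    - {"grip":1,"slide":[0,0,0],"spin":0}
    - {"grip":1,"slide":[0,0,0],"spin":0}
  force: 30

```text
time_s: 3.85
ee_pos: [0.6408, -0.1747, 0.0394]
eef_rot: [-1.571, 0.0, -1.347]
force: [-0.1, 0.5, 0.2]
grip_width: 0.0309
```

Call:
step_arm:
  plan:
    - {"grip":1,"slide":[0,0,0],"spin":0}
    - {"grip":1,"slide":[0,0,0],"spin":0}
    - {"grip":1,"slide":[0,0,0],"spin":0}
    - {"grip":1,"slide":[0,0,0],"spin":0}

```text
time_s: 4.18
ee_pos: [0.6408, -0.1747, 0.0394]
eef_rot: [-1.571, -0.0, -1.347]
force: [0.2, -0.5, 0.3]
grip_width: 0.0256
```

Call:
step_arm:
  plan:
    - {"grip":1,"slide":[0,-0.015,0],"spin":0}
    - {"grip":1,"slide":[0,-0.025,0],"spin":0}
    - {"grip":1,"slide":[0,-0.025,0],"spin":0}
    - {"grip":1,"slide":[0,-0.02,0],"spin":0}
    - {"grip":1,"slide":[-0.015,-0.01,0],"spin":0}
    - {"grip":1,"slide":[-0.025,0,-0.001],"spin":0}
    - {"grip":1,"slide":[-0.03,0,-0.001],"spin":0}
    - {"grip":1,"slide":[-0.03,0,-0.001],"spin":0}
    - {"grip":1,"slide":[-0.03,0,-0.001],"spin":0}
    - {"grip":1,"slide":[-0.03,0,-0.001],"spin":0}
    - {"grip":1,"slide":[-0.03,0,-0.001],"spin":0}
    - {"grip":1,"slide":[-0.03,0,-0.001],"spin":0}
    - {"grip":1,"slide":[-0.03,0,-0.001],"spin":0}
    - {"grip":1,"slide":[-0.03,0,-0.001],"spin":0}
    - {"grip":1,"slide":[-0.025,0,-0.001],"spin":0}
    - {"grip":1,"slide":[-0.017,0,-0.001],"spin":0}
    - {"grip":1,"slide":[-0.01,0,0],"spin":0}
    - {"grip":1,"slide":[0,0,0],"spin":0}

```text
time_s: 5.68
ee_pos: [0.5554, 0.1483, 0.1341]
eef_rot: [-1.571, 0.0, -1.344]
force: [0.8, -0.3, -1.8]
grip_width: 0.0261
```

Call:
step_arm:
  plan:
    - {"grip":1,"slide":[0,0,0],"spin":4.5}
    - {"grip":1,"slide":[0,0,0],"spin":6}
    - {"grip":1,"slide":[0,0,0],"spin":6}
    - {"grip":1,"slide":[0,0,0],"spin":6}
    - {"grip":1,"slide":[0,0,0],"spin":6}
    - {"grip":1,"slide":[0,0,0],"spin":6}
    - {"grip":1,"slide":[0,0,0],"spin":4}
    - {"grip":1,"slide":[0,0,0],"spin":0}
    - {"grip":1,"slide":[0,0,0],"spin":0}
    - {"grip":1,"slide":[0,0,0],"spin":0}

```text
time_s: 6.52
ee_pos: [0.5564, 0.146, 0.1343]
eef_rot: [-1.571, -0.0, -2.017]
force: [0.7, 0.0, -1.4]
grip_width: 0.026
```

```bash
python3 - <<'E'
from station import get_obs,cams
from h import *;import pickle
o=get_obs();print(o["ee_pos"],o["eef_rot"],o["qpos"],o["time_s"],o["grip_width"])
c=cams.calibration("wrist");ims=[cams.camera(n) for n in("wrist","scene","side")]
for n,i in zip(("wrist","scene","side"),ims):cv2.imwrite(f"pics/{n}3.png",i)
f=lambda i:cv2.resize(i,None,fx=3,fy=3)
cv2.imwrite("pics/s3.png",np.hstack([f(ims[1][100:280,210:340]),f(ims[2][90:270,160:290])]))
E
```

```text
[0.5564 0.146  0.1343] [-1.5709 -0.0002 -2.0166] [ 0.1931  0.4211  1.5282 -0.0001  1.1925  2.2097] 6.5167 0.026021777210924628
```

View pics/s3.png

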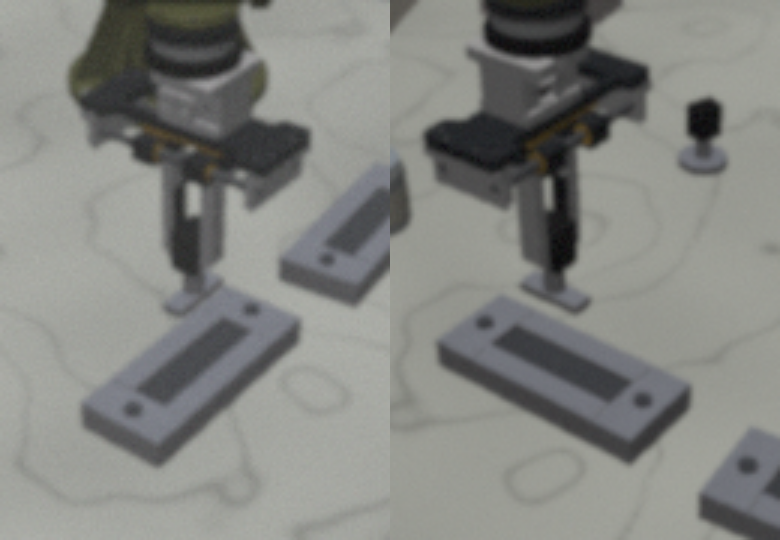

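View pics/wrist3.png

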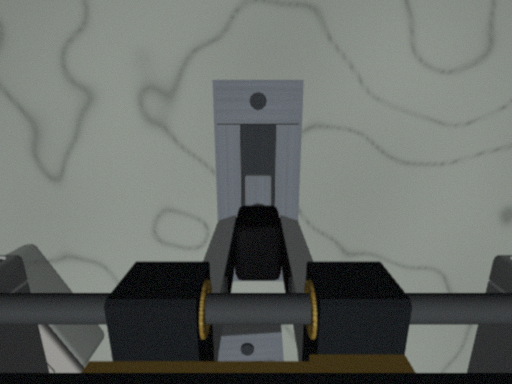

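The foot (258,190) lies inside the slot lines (241 to 275 px, centre 258), parallel to it. Now I'll lower it through.

Call:
step_arm:
  plan:
    - {"grip":1,"slide":[0,0.015,0],"spin":0}
    - {"grip":1,"slide":[0,0.02,0],"spin":0}
    - {"grip":1,"slide":[0,0.015,0],"spin":0}
    - {"grip":1,"slide":[0,0.01,0],"spin":0}
    - {"grip":1,"slide":[0,0.01,0],"spin":0}
    - {"grip":1,"slide":[0,0.01,0],"spin":0}
    - {"grip":1,"slide":[0,0.007,0],"spin":0}
    - {"grip":1,"slide":[0,0,0],"spin":0}
    - {"grip":1,"slide":[0,0,0],"spin":0}

```text
time_s: 7.42
ee_pos: [0.5564, 0.1466, 0.0475]
eef_rot: [-1.571, -0.0, -2.019]
force: [0.3, -0.1, -2.0]
grip_width: 0.026
```

Call:
step_arm:
  plan:
    - {"grip":1,"slide":[0,0.002,0],"spin":0}
    - {"grip":1,"slide":[0,0.002,0],"spin":0}
    - {"grip":1,"slide":[0,0,0],"spin":0}
    - {"grip":1,"slide":[0,0,0],"spin":0}

```text
time_s: 7.75
ee_pos: [0.5564, 0.1466, 0.0436]
eef_rot: [-1.571, 0.0, -2.019]
force: [0.4, -0.1, -1.1]
grip_width: 0.0258
```

Call:
step_arm:
  plan:
    - {"grip":1,"slide":[0,0.001,0],"spin":0}
    - {"grip":1,"slide":[0,0,0],"spin":0}
    - {"grip":1,"slide":[0,0,0],"spin":0}

```text
time_s: 8.0
ee_pos: [0.5563, 0.1466, 0.0425]
eef_rot: [-1.571, 0.0, -2.019]
force: [0.1, 0.2, -1.9]
grip_width: 0.0261
```

Call:
step_arm:
  plan:
    - {"grip":1,"slide":[0,0.0005,0],"spin":0}
    - {"grip":1,"slide":[0,0,0],"spin":0}
    - {"grip":1,"slide":[0,0,0],"spin":0}

```text
time_s: 8.25
ee_pos: [0.5564, 0.1465, 0.0424]
eef_rot: [-1.571, 0.0, -2.019]
force: [-2.6, -1.3, 5.0]
grip_width: 0.0258
```

The foot is on the floor: +5 N at the expected height. Now the quarter turn.

Call:
step_arm:
  plan:
    - {"grip":1,"slide":[0,0,0],"spin":-3}
    - {"grip":1,"slide":[0,0,0],"spin":-5}
    - {"grip":1,"slide":[0,0,0],"spin":-6}
    - {"grip":1,"slide":[0,0,0],"spin":-6}
    - {"grip":1,"slide":[0,0,0],"spin":-6}
    - {"grip":1,"slide":[0,0,0],"spin":-6}
    - {"grip":1,"slide":[0,0,0],"spin":-6}

```text
time_s: 8.83
ee_pos: [0.5567, 0.1471, 0.0424]
eef_rot: [-1.569, 0.001, -1.35]
force: [-1.1, 3.1, 3.4]
grip_width: 0.0257
```

Call:
step_arm:
  plan:
    - {"grip":1,"slide":[0,0,0],"spin":-6}
    - {"grip":1,"slide":[0,0,0],"spin":-6}
    - {"grip":1,"slide":[0,0,0],"spin":-6}
    - {"grip":1,"slide":[0,0,0],"spin":-6}
    - {"grip":1,"slide":[0,0,0],"spin":-6}
    - {"grip":1,"slide":[0,0,0],"spin":-6}
    - {"grip":1,"slide":[0,0,0],"spin":-6}
    - {"grip":1,"slide":[0,0,0],"spin":-6}
    - {"grip":1,"slide":[0,0,0],"spin":-4}
    - {"grip":1,"slide":[0,0,0],"spin":0}
    - {"grip":1,"slide":[0,0,0],"spin":0}
    - {"grip":1,"slide":[0,0,0],"spin":0}

```text
time_s: 9.83
ee_pos: [0.5566, 0.1468, 0.0424]
eef_rot: [-1.57, -0.001, -0.449]
force: [-2.1, 1.7, 5.9]
grip_width: 0.0258
```

```bash
python3 - <<'E'
from station import get_obs,cams
from h import *
o=get_obs();print(o["ee_pos"],np.degrees(o["eef_rot"]),o["force"],o["moment"],o["time_s"],o["grip_width"])
ims=[cams.camera(n) for n in("wrist","scene","side")]
f=lambda i:cv2.resize(i,None,fx=3,fy=3)
cv2.imwrite("pics/s4.png",np.hstack([f(ims[1][130:280,210:340]),f(ims[2][120:270,160:290])]))
cv2.imwrite("pics/w4.png",ims[0])
E
```

```text
[0.5566 0.1468 0.0424] [-89.9604  -0.0335 -25.7239] [-2.1111  1.7175  5.9115] [0.1279 0.3958 0.007 ] 9.8333 0.0257541774086134
```

View pics/s4.png

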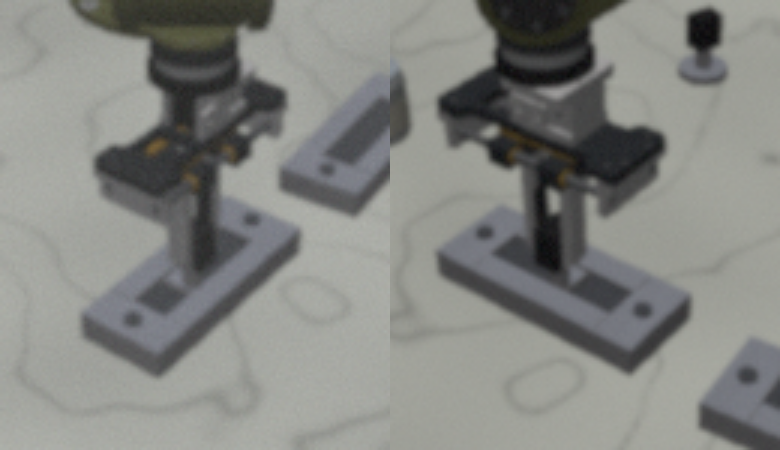

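View pics/w4.png

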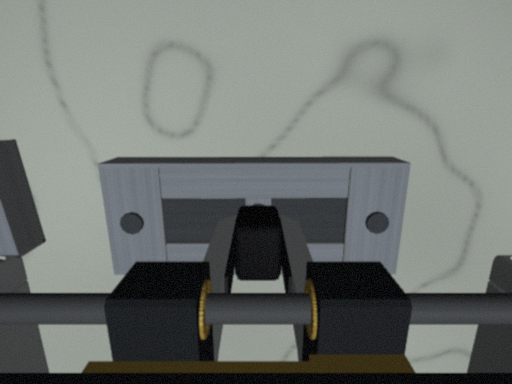

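The foot is turned crosswise and goes under the lips at (258,200). The tool yaw is −25.7°, which matches the rail. Releasing and retreating upward.

Call:
step_arm:
  plan:
    - {"grip":1,"slide":[0,-0.0003,0],"spin":0}
    - {"grip":1,"slide":[0,0,0],"spin":0}
    - {"grip":-0.4,"slide":[0,0,0],"spin":0}
    - {"grip":-0.4,"slide":[0,0,0],"spin":0}
    - {"grip":-0.4,"slide":[0,0,0],"spin":0}
    - {"grip":-0.4,"slide":[0,0,0],"spin":0}
    - {"grip":-0.4,"slide":[0,0,0],"spin":0}
    - {"grip":-0.4,"slide":[0,0,0],"spin":0}
    - {"grip":-0.4,"slide":[0,0,0],"spin":0}
    - {"grip":-0.4,"slide":[0,0,0],"spin":0}

```text
time_s: 10.82
ee_pos: [0.5563, 0.1466, 0.0422]
eef_rot: [-1.571, 0.0, -0.448]
force: [0.3, -0.4, -0.3]
grip_width: 0.0655
```

Call:
step_arm:
  plan:
    - {"grip":-0.4,"slide":[0,-0.01,0],"spin":0}
    - {"grip":-0.4,"slide":[0,-0.02,0],"spin":0}
    - {"grip":-0.4,"slide":[0,-0.025,0],"spin":0}
    - {"grip":-0.4,"slide":[0,-0.03,0],"spin":0}
    - {"grip":-0.4,"slide":[0,-0.03,0],"spin":0}
    - {"grip":-0.4,"slide":[0,-0.02,-0.03],"spin":0}
    - {"grip":-0.4,"slide":[0,0,-0.03],"spin":0}
    - {"grip":-0.4,"slide":[0,0,-0.02],"spin":0}
    - {"grip":-0.4,"slide":[0,0,0],"spin":0}
    - {"grip":-0.4,"slide":[0,0,0],"spin":0}

```text
time_s: 11.65
ee_pos: [0.5217, 0.0739, 0.1783]
eef_rot: [-1.57, -0.001, -0.449]
force: [0.4, 1.0, 1.0]
grip_width: 0.066
```

```bash
python3 - <<'E'
from station import get_obs,cams
from h import *
import pickle
o=get_obs();print(o["ee_pos"],np.degrees(o["eef_rot"]),o["force"],o["time_s"],o["grip_width"])
pickle.dump(cams.calibration("wrist"),open("w5.pkl","wb"))
ims=[cams.camera(n) for n in("wrist","scene","side")]
f=lambda i:cv2.resize(i,None,fx=3,fy=3)
cv2.imwrite("pics/s5.png",np.hstack([f(ims[1][130:280,210:340]),f(ims[2][120:270,160:290])]))
cv2.imwrite("pics/w5.png",ims[0]);cv2.imwrite("pics/scene5.png",ims[1])
E
```

```text
[0.5217 0.0739 0.1783] [-89.9587  -0.0595 -25.7417] [0.3616 0.992  0.9546] 11.65 0.06599380005162474
```

View pics/s5.png

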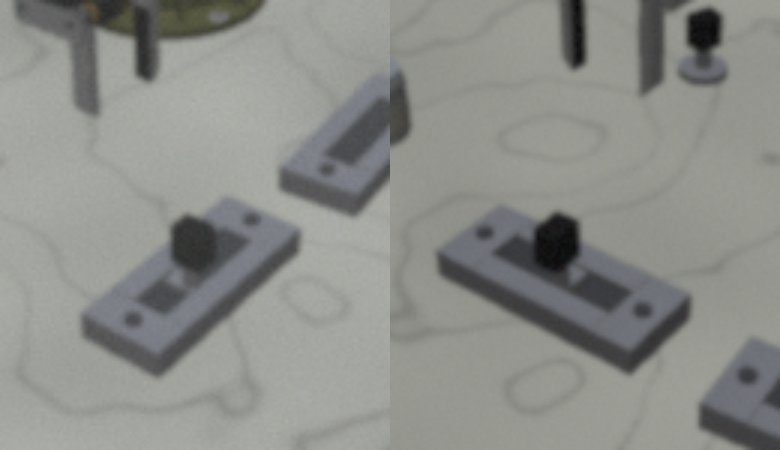

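View pics/w5.png

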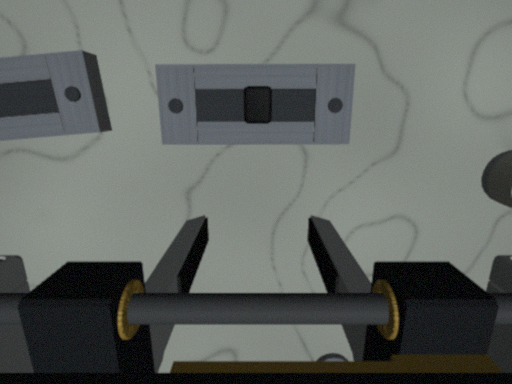

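View pics/scene5.png

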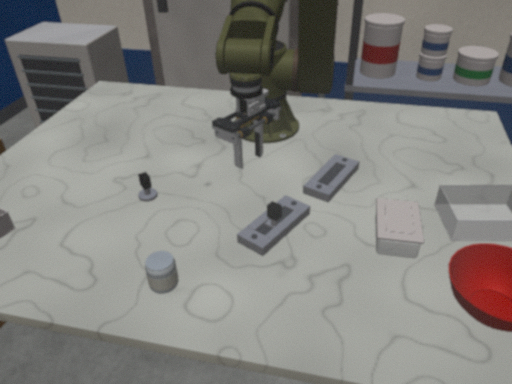

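The stop stands upright at (258,104) in the wrist view, with its block's long side across the slot. The round stop (147,187) and tub (398,228) are unmoved in the scene view, and the arm is clear.

```bash
python3 -c "
from station import hand_in
print(hand_in())"
```

```text
the job is handed in; nothing more can be done
None
```

The bar-footed stop is fitted in the far rail and handed in at about 12 s of the 38 s allowed. I gripped it by its block and lowered it lengthwise through the slot. It met the floor at the expected height with about 5 N upward at the wrist. I then twisted it 90°, let go and backed away.

The last pictures show it upright and centred in the slot, with the block's long side, and so the foot, lying crosswise. The foot's ends are hidden under the lips, so I inferred the lock from the turn and that alignment rather than seeing it. The round stop and the tub look unmoved, and the gripper was clear of everything, with about 1 N residual on the wrist. No check failed. The only disagreement was early: two rough readings of the stop's starting angle (3° and 11°) did not match, and a closer wrist view gave about 13°, which I used.

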